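# Change over the specimen trays of two microscope loaders

### The arm

A 7-joint arm with a two-finger parallel gripper is mounted at the origin on the work surface. World frame = base frame: x ahead of the robot, y to its left, z up, the work surface at z = 0. Lengths are in m, angles in rad, forces in N, time in s.
With the tool pointing down it reaches from about 0.375 to 0.925 m from the base axis. Payload 3.1 kg.
Tool frame: the origin (TCP) lies between the finger pads; the fingertips stand 11 mm ahead of it and the grasp point (between the pads) lies 8 mm behind it; z points along the fingers, y is the line along which they close (so a half turn about z gives the same grasp; the last joint's range is limited). The gripper opens to 85 mm and grips with 20 to 120 N. Pads are 22 mm wide; open, the fingers measure 114 mm over their backs; the gripper's body (76 mm by 85 mm) begins 54 mm behind the grasp point. The pads swing forward as they close: fully open they stand 13 mm farther back than shut.
Start: joints at [1.192, 0.383, 0.044, 1.598, -0.018, 1.161, -0.05], TCP at [0.18, -0.625, 0.242] pointing down, gripper open.
Joint ranges: [-2.61, 2.61], [-0.41, 2.15], [-1.48, 1.57], [0, 2.5], [-1.57, 4.71], [0.05, 1.97], [-2.85, 2.85]. Speed limits (rad/s): [2.79, 2.79, 3.14, 3.14, 3.14, 3.14, 3.14].

### API

Orientations are given as a unit quaternion [x, y, z, w].
In Python, from rig import reach, line_to, move_j, set_gripper, sleep, ik, get_obs, get_image, MotionError, job_done gives the robot as it stands. Calls block until the motion is done:
- reach(position, orientation): joint-space move of the TCP to a pose.
- line_to(position, velocity=0.15, ori=None, max_force=None): straight line of the TCP; ori=None keeps the orientation; velocity is the mean speed in m/s. With max_force (N) it stops when the force on the tool has changed by that much, and returns True; else False.
- move_j(angles): joint-space move.
- set_gripper(opening, f_grip=None): opening from 0.0 (shut) to 1.0 (fully open); f_grip is the grip in N (None keeps the last); returns when the fingers have stopped.
- sleep(seconds).
- ik(position, orientation): joint angles nearest the present ones, or None.
- get_obs(): the state.
- get_image(name): name is "side" or "top" or "wrist"; returns a dict with "pixels" (384x512x3 uint8, blue, green, red), "depth" (384x512 float32, m along the optical axis (not along the pixel's ray), 0 where there is no reading), "K" (3x3 intrinsics, pixels), "dist" ([k1, k2, p1, p2, k3] as OpenCV has them; the pictures are not rectified), "eye" and "attitude" of the camera in the world. Camera axes: x right, y up, looking along -z (the intrinsics and any distortion apply to the point x, -y, -z); pixel columns grow to the right and rows downward; lengths in m; the calibration is good to about 2 mm. A picture is of the moment at which its call begins.
A pose or a line that the arm cannot do raises MotionError and nothing moves.
- job_done(): hands the job in; it is judged then, once.
The state is a dict: "time_s": time; "q": joint angles; "qd": joint speeds; "joint_efforts": joint torques, N m; "position": TCP position; "ee_rot": TCP orientation; "force": force on the tool from outside, world axes, zero at the start; "wrist_torque": the same for the moment, N m; "finger_gap": opening from 0.0 (shut) to 1.0 (fully open); "grasp_force": force on a finger pad.
Only numpy, scipy, OpenCV 4.12 (cv2) and the standard library are available. Lean on these libraries where they do the work, as an engineer would, in place of code of your own. Each camera call takes 0.05 s, during which the arm holds its last target. There are 200 camera calls.

### The job

Change over the two specimen loaders: first push the empty tray that stands open fully home, and only then hook a fingertip behind the upright lip of the other loader's tray and draw it out to its stop, with the dish riding in its pocket. Pinch and lift nothing, do not touch the dish, leave the things standing around where they are, and finish clear of everything.

Things in the scene. Friction and masses are not known exactly. Their poses are not given: they have to be found in the camera images.
- loader_one: white specimen loader housing, 200 deep (its x) x 170 wide (y) x 70 tall (mm), fixed; origin on the table below the back face of its lip when home; the housing's front face is 59 mm along +x of it. Its own -x, the way its tray slides out, looks roughly to the robot (turned up to 0.25 rad). This one's tray is empty and stands 60 to 120 mm out at the start. It may be the left or the right one.
- loader_two: white specimen loader housing, 200 deep (its x) x 170 wide (y) x 70 tall (mm), fixed; origin on the table below the back face of its lip when home; the housing's front face is 59 mm along +x of it. Its own -x, the way its tray slides out, looks roughly to the robot (turned up to 0.25 rad). This one's tray is home at the start, its dish inside the housing. Otherwise it looks the same as the other.
- empty_tray (a joint): how far the empty tray is out: 0 fully home, 0.12 m at its outer stop (both hard stops). About 2 N of friction plus 12 N per m/s; it stays where it is left. Starts between 0.06 and 0.12.
- dish_tray (a joint): how far the tray with the dish is out: 0 fully home, 0.12 m at its outer stop (both hard stops). About 2 N of friction plus 12 N per m/s; it stays where it is left. Starts at 0.
- empty_lip (a point): middle of the top edge of the back face (towards the housing) of the upright lip on the empty tray; moves with the tray; axes as the loader's, pulling out is -x. 64 mm above the table. The lip runs 100 mm along y, 12 thick (towards -x; the front 6 mm is 12 mm lower). It stands on the bare tray plate, top 28 mm above the table, so it can be hooked 36 mm deep. 
- dish_lip (a point): middle of the top edge of the back face (towards the housing) of the upright lip on the tray with the dish; moves with the tray; axes as the loader's, pulling out is -x. 64 mm above the table. The lip runs 100 mm along y, 12 thick (towards -x; the front 6 mm is 12 mm lower). It stands on the bare tray plate, top 28 mm above the table, so it can be hooked 36 mm deep. Tray home: 59 mm from the lip to the housing; the pocket's rim starts 69 mm behind the lip.
- dish_tray_pocket (a point): centre of the floor of the square dish pocket (62 x 62 inside, rim 5 high) on the tray with the dish, 104 mm behind the lip's back face; it moves with the tray
- dish_center (a point): centre of the covered dish, clear, 55 dia x 14 tall, 30 g, loose in the pocket with 3.5 mm play all round; under the housing's roof until the tray is drawn out
- vial: small capped vial, 22 dia x 50 tall, standing between the two loaders (mm); loose, a bystander; origin at the centre of its underside
- objective: steel microscope objective, 34 dia x 42 tall, standing between the trays' ends and the robot (mm); loose, a bystander; origin at the centre of its underside
- cleaner_bottle: white bottle, 56 dia x 130 tall, at the left (mm); loose, a bystander; origin at the centre of its underside
- slide_box: grey box, 85 x 75 x 32 tall, at the left (mm); loose, a bystander; origin at the centre of its underside
- sample_jar: amber jar, 60 dia x 70 tall, at the right (mm); loose, a bystander; origin at the centre of its underside
- beaker: open glass beaker, 64 dia x 80 tall, at the right (mm); loose, a bystander; origin at the centre of its underside
- screwdriver: screwdriver 160 long lying at the right, nearer the robot (mm); loose, a bystander; origin at the centre of its underside as it lies
- dish: the same dish; origin at the centre of its underside

How it is judged:
On the way, in this order (a step that is already met when the one before it is completed fails the run):
1. the empty tray is home while the other is still shut (value of joint empty_tray below 0.006 m and value of joint dish_tray below 0.012 m), for 0.2 s.
2. the tray with the dish is drawn out to its stop (value of joint dish_tray above 0.113 m), for 0.2 s.
At the end, for the whole second after the job is handed in: The empty tray is within 6 mm of home, the tray with the dish within 7 mm of its outer stop, the dish at rest and flat in its pocket (centre within 11 mm) (value of joint empty_tray below 0.006 m and value of joint dish_tray above 0.113 m and horizontal distance between dish_center and dish_tray_pocket below 0.011 m and z of dish_center in the frame of dish_tray_pocket below 0.012 m and angle between dish_center's own z axis and vertical below 0.08 rad and linear speed of dish below 0.02 m/s); the robot touches nothing.
It fails at once if both trays stand out more than 20 mm, with the dish tray drawn before the empty one was pushed home (value of joint each of empty_tray, dish_tray above 0.02 m).
It fails at once if a lip is pinched between the fingers (more than 3 N on its front and on its back at once) ((contact force between the fingers and empty_tray_c0 above 3 N and contact force between the fingers and empty_tray_c1 above 3 N) or (contact force between the fingers and dish_tray_c0 above 3 N and contact force between the fingers and dish_tray_c1 above 3 N)).
It fails at once if the dish is touched by the robot (contact force between any of the fingers, the arm and dish above 0.5 N).
It fails at once if the dish leaves its pocket or is lifted (not (horizontal distance between dish_center and dish_tray_pocket below 0.011 m and z of dish_center in the frame of dish_tray_pocket below 0.012 m)).
It fails at once if a bystander is moved more than 20 mm (distance of any of vial, objective, cleaner_bottle, slide_box, sample_jar, beaker, screwdriver from where it was at the start of the episode above 0.02 m).
It also fails if it takes over 51 s, if anything falls off the work surface, if the arm or the gripper's body presses on something with over 40 N, if the wrist force passes 120 N, or if a joint passes its speed limit or range.

## Working session

There is one attempt and no reset: what is moved stays moved. The work goes in short steps, each a Python script; the robot and the scene stay as the last script left them, time stands still between calls to the robot, and variables do not carry over. Pictures are saved under pics/ and viewed, at most 10 in all, crops included, and the job is handed in when it is done.

```bash
ls; mkdir -p pics
cat > h.py <<'E'
import numpy as np, cv2
from rig import *
from scipy.spatial.transform import Rotation as R
def cam_R(im):
    a=np.array(im["attitude"],float)
    return a if a.shape==(3,3) else R.from_quat(a).as_matrix()
def cloud(im):
    d=im["depth"]; h,w=d.shape
    uv=np.stack(np.meshgrid(np.arange(w),np.arange(h)),-1).reshape(-1,1,2).astype(np.float64)
    n=cv2.undistortPoints(uv,np.array(im["K"],float),np.array(im["dist"],float)).reshape(h,w,2)
    p=np.stack([n[...,0]*d,-n[...,1]*d,-d],-1)
    P=p@cam_R(im).T+np.array(im["eye"]); P[d==0]=np.nan
    return P
E
python3 - <<'E'
from h import *
for n in("top","side"):
    im=get_image(n); cv2.imwrite(f"pics/{n}0.png",im["pixels"]); np.save(f"pics/{n}0.npy",cloud(im)); print(n,im["eye"],im["attitude"])
    P=cloud(im); print(np.nanmin(P,(0,1)),np.nanmax(P,(0,1)))
o=get_obs(); print(o["time_s"],o["position"],o["ee_rot"],o["force"],o["finger_gap"])
E
```

```text
pics
top [ 0.39999336 -0.00531305  1.50193186] [ 0.03732162 -0.03060206 -0.69754273  0.7149159 ]
[-0.13408521 -1.35908649 -0.77721084] [1.65020425 1.4779778  0.68169067]
side [0.41585923 0.93715387 0.83757548] [-0.03375807  0.4294075   0.90122998 -0.04747744]
[-0.71289383 -2.16437262 -0.66970957] [1.65467416 0.60711569 0.57075965]
0.1 [ 0.17991017 -0.62373034  0.24098241] [ 9.90150676e-01  1.40000491e-01 -2.35050519e-04 -1.20256008e-03] [-0.29994287 -0.70894043 -0.18829931] 0.9979376135787205
```

View pics/top0.png

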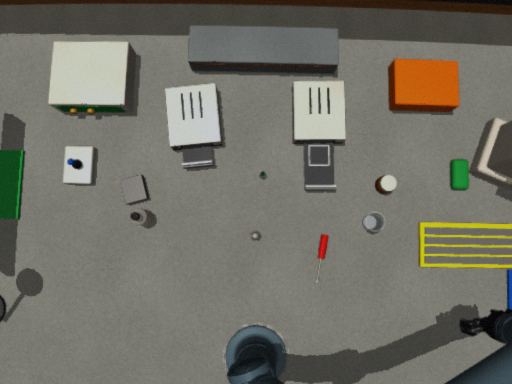

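View pics/side0.png

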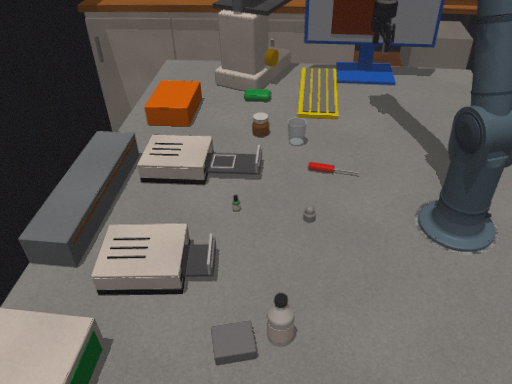

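The top view shows the open empty tray on the right: housing about (319,111), lip about (320,188). The closed loader is on the left: housing about (193,115), lip about (198,163). The vial is at (263,175), the objective at (255,236) and the screwdriver at (321,258).

```bash
cat > m.py <<'E'
from h import *
P=np.load("pics/top0.npy")
def roof(u0,u1,v0,v1):
    m=np.zeros(P.shape[:2],bool); m[v0:v1,u0:u1]=1
    m&=(P[...,2]>.058)&(P[...,2]<.085)
    n,l,s,c=cv2.connectedComponentsWithStats(m.astype(np.uint8)); k=1+np.argmax(s[1:,4])
    Q=P[l==k]; r=cv2.minAreaRect((Q[:,:2]*1000).astype(np.float32)); print(r,np.median(Q[:,2]),len(Q))
    return Q
print("empty");roof(280,360,70,155)
print("dish");roof(155,232,75,152)
for n,(u0,u1,v0,v1) in dict(empty=(295,345,175,200),dish=(175,222,153,175)).items():
    Q=P[v0:v1,u0:u1].reshape(-1,3); Q=Q[(Q[:,2]>.040)]; print(n,"lip",len(Q)); print(np.percentile(Q,[2,50,98],axis=0).round(4)); print(cv2.minAreaRect((Q[:,:2]*1000).astype(np.float32)))
for n,(u,v) in dict(vial=(263,175),obj=(255,236)).items():
    Q=P[v-12:v+12,u-12:u+12].reshape(-1,3);Q=Q[Q[:,2]>.02];print(n,np.median(Q,0),np.ptp(Q,axis=0))
E
python3 m.py
```

```text
empty
((816.2838134765625, -188.16708374023438), (204.95318603515625, 172.17686462402344), 1.1515357494354248) 0.0702778143877616 3065
dish
((789.4246826171875, 230.9182586669922), (203.25706481933594, 172.52980041503906), 7.400274276733398) 0.07070132704068866 3055
empty lip 150
[[ 0.5512 -0.2437  0.0454]
 [ 0.5581 -0.1963  0.0579]
 [ 0.5651 -0.1468  0.0689]]
((558.1323852539062, -195.56790161132812), (12.939780235290527, 101.63267517089844), 1.4930311441421509)
dish lip 144
[[0.6146 0.1636 0.0426]
 [0.625  0.211  0.0569]
 [0.6345 0.2566 0.0684]]
((625.272216796875, 210.39303588867188), (13.275239944458008, 97.35266876220703), 6.5191264152526855)
vial [ 0.59710781 -0.00477475  0.03156487] [0.0206071  0.02025641 0.0355259 ]
obj [0.39368459 0.01630078 0.03564665] [0.03006977 0.03011766 0.02758949]
```

```bash
cat > push.py <<'E'
from h import *
a=np.radians(1.4); q=[np.cos(a/2),np.sin(a/2),0,0]; d=np.array([np.cos(a),np.sin(a),0])
lip=np.array([.552,-.1957,0])   # front face of empty lip
pre=lip-.040*d
reach([pre[0],pre[1],.22],q); set_gripper(0)
print(line_to([pre[0],pre[1],.042],.12,max_force=15), get_obs()["position"])
c=lip-.011*d; z=np.array([0,0,.042])
e=c+.105*d+z
print("push",line_to(e,.07,max_force=18)); o=get_obs(); print(o["time_s"],o["position"],e,o["force"])
b=pre+z+.03*d; sleep(.3)
im=get_image("top"); np.save("pics/top1.npy",cloud(im)); cv2.imwrite("pics/top1.png",cv2.resize(im["pixels"][70:270,150:360],None,fx=2.8,fy=2.8))
E
python3 push.py
```

```text
False [ 0.51281405 -0.19694818  0.04283075]
push True
6.0833 [ 0.63368826 -0.19307487  0.04071184] [ 0.64597194 -0.19340338  0.042     ] [0.93321305 1.12051338 0.21320342]
```

View pics/top1.png

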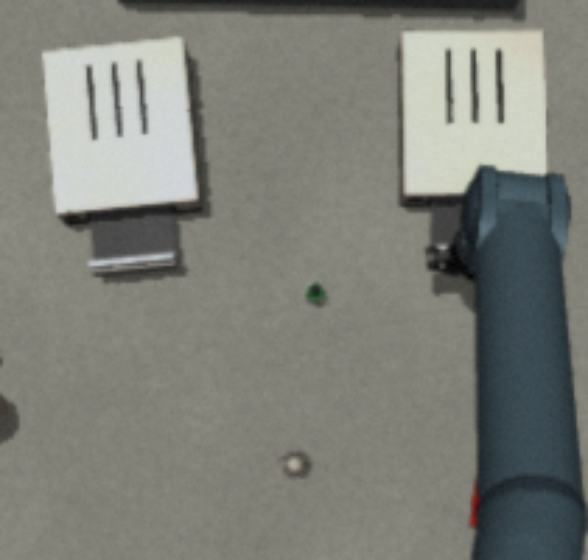

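The right tray is pushed in, and the stop came at x=0.634 as predicted. The left lip is unchanged at crop (133,263). Next I retreat, check the right tray, and hover over the other lip.

```bash
cat > hov.py <<'E'
from h import *
p=np.array(get_obs()["position"])
line_to(p+[-.03,-.0007,0],.1); line_to([p[0]-.03,p[1],.22],.2)
a=np.radians(7.2); q=[np.cos(a/2),np.sin(a/2),0,0]; d=np.array([np.cos(a),np.sin(a),0])
t=np.array([.6316,.2105,0])+.028*d
reach([t[0],t[1],.22],q); o=get_obs(); print(o["time_s"],o["position"],o["force"])
im=get_image("top"); P=cloud(im)
Q=P[145:175,290:350].reshape(-1,3); Q=Q[(Q[:,2]>.040)&(Q[:,0]<.67)]; print("empty lip",cv2.minAreaRect((Q[:,:2]*1000).astype(np.float32)))
im=get_image("wrist"); P=cloud(im); np.save("pics/w.npy",P); cv2.imwrite("pics/w.png",im["pixels"])
m=(P[...,2]>.059)&(P[...,2]<.067)&(P[...,0]<.65)&(P[...,0]>.6)&(abs(P[...,1]-.21)<.07); Q=P[m]; print(len(Q))
if len(Q): print("dish lip top",cv2.minAreaRect((Q[:,:2]*1000).astype(np.float32)))
E
python3 hov.py
```

```text
9.45 [0.66037575 0.21071574 0.219699  ] [ 0.08742388  0.09003169 -0.95346014]
empty lip ((648.2646484375, -192.48391723632812), (12.242137908935547, 99.97490692138672), 0.5416349768638611)
874
dish lip top ((630.1423950195312, 209.1829833984375), (6.9484686851501465, 99.17413330078125), 7.117591381072998)
```

View pics/w.png

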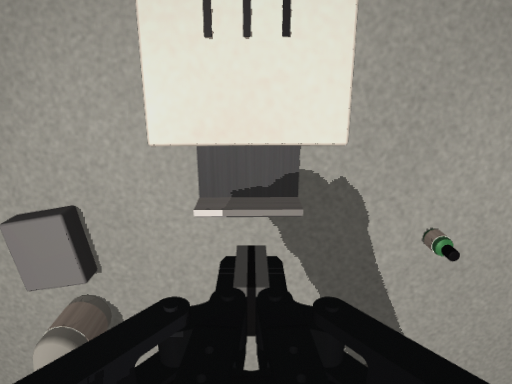

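The wrist view shows the dish lip (195–302, 212) and housing edge at row 145; the fingers are about to hook between them. The empty tray may be about 2–3 mm short, so I'll re-push it slowly for certainty.

```bash
cat > re.py <<'E'
from h import *
a=np.radians(1.4); q=[np.cos(a/2),np.sin(a/2),0,0]
reach([.60,-.1935,.22],q); line_to([.60,-.1935,.042],.15,max_force=15)
print(line_to([.645,-.1925,.042],.04,max_force=30)); o=get_obs(); print(o["time_s"],o["position"],o["force"])
sleep(.2); o=get_obs(); p=np.array(o["position"]); print(p,o["force"])
line_to(p+[-.03,-.0007,0],.1); line_to([p[0]-.03,p[1],.22],.2)
a=np.radians(7.2); q=[np.cos(a/2),np.sin(a/2),0,0]; d=np.array([np.cos(a),np.sin(a),0])
t=np.array([.6316,.2105,0])+.029*d
reach([t[0],t[1],.22],q); print(get_obs()["position"],t)
P=cloud(get_image("top"))
Q=P[145:175,290:350].reshape(-1,3); Q=Q[(Q[:,2]>.040)&(Q[:,0]<.67)]; print("empty lip",cv2.minAreaRect((Q[:,:2]*1000).astype(np.float32)),get_obs()["time_s"])
E
python3 re.py
```

```text
Traceback (most recent call last):
  File "re.py", line 1, in <module>
    from h import *
  File "h.py", line 1, in <module>
    import numpy as np, cv2
  File "re.py", line 2, in <module>
    a=np.radians(1.4); q=[np.cos(a/2),np.sin(a/2),0,0]
NameError: name 'np' is not defined
```

My script name shadowed the `re` module, so I'll rename it. Nothing moved.

```bash
mv re.py push2.py; rm -rf __pycache__/re.*; python3 push2.py
```

```text
False
13.6833 [ 0.63428654 -0.19274438  0.04076616] [-19.46899017   1.85887508  15.34307193]
[ 0.6342834  -0.19272784  0.04078169] [-19.72862973   2.27670535  16.04679511]
[0.66139386 0.21083969 0.21965759] [0.66037133 0.21413466 0.        ]
empty lip ((647.84716796875, -192.26513671875), (12.499807357788086, 99.69329833984375), 0.5128588080406189) 17.0583
```

```bash
cat > pull.py <<'E'
from h import *
a=np.radians(7.2); d=np.array([np.cos(a),np.sin(a),0])
s=np.array([.6604,.2141,.053])
print("down",line_to(s,.12,max_force=8)); print(get_obs()["position"])
print("pull",line_to(s-.146*d,.06,max_force=20)); sleep(.4); o=get_obs(); p=np.array(o["position"]); print(o["time_s"],p,o["force"],"travel",(p-s)@d)
line_to(p+.012*d,.04); p=np.array(get_obs()["position"]); line_to([p[0],p[1],.24],.15)
sleep(.2)
reach([.42,-.05,.30],[1,0,0,0])
im=get_image("top"); P=cloud(im); o=get_obs(); print(o["time_s"],o["force"])
Q=P[155:215,170:225].reshape(-1,3); Q=Q[(Q[:,2]>.045)&(Q[:,2]<.08)&(Q[:,0]<.56)]; print("dish lip",cv2.minAreaRect((Q[:,:2]*1000).astype(np.float32)))
cv2.imwrite("pics/top2.png",cv2.resize(im["pixels"][70:270,110:360],None,fx=2.8,fy=2.8))
E
python3 pull.py
```

```text
down False
[0.66126872 0.21444756 0.05420199]
pull True
21.225 [0.52485818 0.19653173 0.05336176] [ 0.69384091  0.53465046 -0.71285818] travel -0.13667492154166735
24.3833 [-0.12397794  0.93908686  0.24537069]
dish lip ((506.0915832519531, 195.50344848632812), (12.497034072875977, 96.82844543457031), 7.594067096710205)
```

View pics/top2.png

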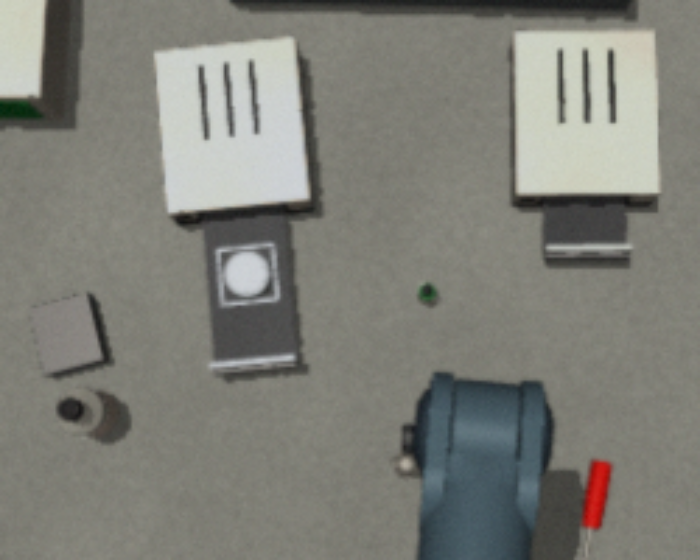

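The dish tray is fully out: the lip moved 120 mm and the dish sits in its pocket at about (247,273). The empty tray is home, the bystanders look undisturbed, and the arm is clear.

```bash
python3 -c "
from rig import *
print(job_done())"
```

```text
the job is handed in; nothing more can be done
None
```

The job is handed in (no verdict was returned): the empty tray was pushed home against its stop, then the dish tray was drawn out 120 mm to its stop with the dish in its pocket, and the arm finished clear at about 24 s.

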